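First in, first out: feed the cam-cap lane

ROBOT

A 6-joint arm with a two-finger parallel gripper is mounted at the origin on the work surface. World frame = base frame: x ahead of the robot, y to its left, z up, the work surface at z = 0. Lengths are in m, angles in rad, forces in N, time in s.
With the tool pointing down it reaches from about 0.35 to 0.85 m from the base axis. Payload 8.1 kg.
Tool frame: the origin (TCP) lies midway between the tips of the shut fingers; the grasp point (between the pads) lies 19 mm behind it; z points along the fingers, y is the line along which they close (so a half turn about z gives the same grasp; the last joint's range is limited). The gripper opens to 93 mm and grips with 3 to 60 N. Pads are 15 mm wide; open, the fingers measure 128 mm over their backs; the gripper's body (75 mm by 188 mm) begins 65 mm behind the grasp point.
Start: joints at [-1.215, 0.13, 1.488, -0, 1.523, -0.085], TCP at [0.256, -0.543, 0.219] pointing down, gripper open.
Joint ranges: [-2.96, 2.96], [-0.89, 2.26], [0.02, 2.5], [-1.34, 4.48], [0, 2.73], [-2.66, 2.66]. Speed limits (rad/s): [2.39, 2.39, 2.79, 3.14, 3.14, 3.14].

INTERFACE

Orientations are given as a rotation vector (axis times angle).
In Python, from plant import read_state, read_camera, get_calibration, close_job gives the robot as it stands.
- The arm moves only by the shell command python3 -m crank 'ROWS' [FORCE]. ROWS is JSON, a list that holds one entry, the list of rows, each a list of 7 numbers: the gripper's target within -1 to 1 (fully open at 1, half-way at 0, shut at -1), then the shift along the tool's x, y, z as a fraction of full scale, then the turn, a rotation vector about the tool's x, y, z as a fraction of full scale. In form: [[[grip, x, y, z, rx, ry, rz], ...]]. A call has exactly 5 rows; each row is the pose to reach, as a shift and turn from the pose commanded when the call began, along the tool's axes at that moment; what a row does not reach only later rows make up. Full scale, the value 1, is 0.5 m for a shift and 90 degrees for a turn. A row lasts 1/8 s, in which the tool goes at most 62.5 mm and 10.7 degrees, less where a joint would pass 70% of its speed; a pose out of reach is approached as far as the arm can. A call with a number of a shift or a turn outside -1 to 1 is refused whole. A call with a gripper value outside its range is refused whole. The fingers move at their own pace and stop on an object; FORCE is the grip in N (left out, the last holds). Time passes only in rows, so rows that repeat a pose let the fingers close, or fill a call up. It gives the time, the measured TCP pose, the force, the opening and the grip force at its end, in the units of the state.
- read_state(): the state, without advancing time (a new reading comes with each control period).
- read_camera(name): name is "scene" or "top" or "wrist"; returns the picture (420x560x3 uint8, red, green, blue); there is no depth.
- get_calibration(name): a dict with "fx", "fy", "cx", "cy" (pixels), "dist_coeffs" ([k1, k2, p1, p2, k3] as OpenCV has them; the pictures are not rectified), "eye" and "orientation" of the camera in the world; the wrist camera has in their place "mount" (4x4, takes a point from camera to tool coordinates, whose origin is the TCP and whose axes are the flange's). Camera axes: x right, y down, z forward; pixel columns grow to the right and rows downward; lengths in m; the calibration is good to about 2 mm. A picture is of the moment at which its call begins: read the wrist's pose just before it. get_calibration takes no time and is no camera call.
- close_job(): hands the job in; it is judged then, once.
The state is a dict: "t": time; "q": joint angles; "dq": joint speeds; "joint_torque": joint torques, N m; "tool_pos": TCP position; "orientation": TCP orientation; "force": force on the tool from outside, world axes, zero at the start; "wrist_torque": the same for the moment, N m; "opening": finger opening in m; "gripper_force": force on a finger pad.
Only numpy, scipy, OpenCV 4.12 (cv2) and the standard library are available. Lean on these libraries where they do the work, as an engineer would, in place of code of your own. Each camera call takes 0.05 s, during which the arm holds its last target. There are 200 camera calls.

TASK

Take the oldest pack of cam caps, the one at the low front end of the sloped bamboo lane, and stand it upright in the empty pocket of the bamboo tray. Then load the new pack of cam caps from the counter (white cap on its lid, not the dowel pack) into the lane at the high rear end, bottom down and square to the lane, behind the two packs that have slid forward.

Things in the scene. Friction and masses are not known exactly. Their poses are not given: they have to be found in the camera images.
- oldest_pack_centre (a point): Centre (half-way up) of the oldest pack: stiff carton 44 mm along its x, 46 along its y, 64 tall, about 90 g, white band, flat white cam cap (3 mm) on the lid. Front one of three alike standing nose to tail in the lane, so it starts leaning 15 deg towards the low end, its y across the lane. Both y faces are free above the lane's low guides: grip it from above across y.
- new_pack_centre (a point): Centre (half-way up) of the new pack, the same kind of carton (44 mm along its x, 46 along its y, 64 tall, about 90 g, white band, white cap on the lid), upright on the counter. A carton of the same size near it, with a blue band and two brown dowels on its lid, is not wanted.
- lane_rear (a point): Where the centre of a pack in the rear (third) place of the fixed lane rests; x level along the lane to its high open end, y across, z up. Slick floor falls 15 deg to -x, 33 mm below this point, ends 58 mm beyond in x; guides 7 mm high at y +-28 to 34. Packs slide down to the lip or the pack ahead, 42 mm a place. One let go level, up to 15 mm on in +x, tips on to the floor and slides home.
- tray_pocket (a point): Centre of the inner floor, 5 mm above the counter, of the empty pocket (the half nearer the robot) of a fixed bamboo tray; inside 100 mm along x by 100 mm along y, walls 5 mm thick, 9 mm high above this point. The other half, towards +x, holds wooden dowels and four white cam caps.
Things that resemble listed ones, but are neither listed nor needed, are in the scene too. What is shaped like the part that bears oldest_pack_centre but turquoise is not meant. Leave any green look-alike of the part that bears new_pack_centre alone.

How it is judged:
On the way, in this order (a step that is already met when the one before it is completed fails the run):
1. the oldest pack stands upright in the empty pocket of the tray, let go (x of oldest_pack_centre in the frame of tray_pocket between -0.036 and 0.036 m and y of oldest_pack_centre in the frame of tray_pocket between -0.038 and 0.038 m and z of oldest_pack_centre in the frame of tray_pocket between 0.024 and 0.04 m and angle between oldest_pack_centre's own z axis and vertical below 0.17 rad and contact force between oldest_pack and the fingers below 0.05 N), for 0.2 s.
2. the new pack stands in the rear place of the lane, let go (x of new_pack_centre in the frame of lane_rear between -0.0145 and 0.0145 m and y of new_pack_centre in the frame of lane_rear between -0.012 and 0.012 m and z of new_pack_centre in the frame of lane_rear between -0.009 and 0.0095 m and angle between new_pack_centre's own z axis and vertical below 0.4 rad and angle between the y axis of new_pack_centre and the y axis of lane_rear, either way round below 0.25 rad and contact force between new_pack and the fingers below 0.05 N), for 0.2 s.
At the end, for the whole second after the job is handed in: Oldest pack in the tray pocket: centre within 36 x 38 mm of its centre, 24-40 mm above its floor, within 10 deg of upright. New pack in the lane's rear place: centre within 14 mm along, 12 mm across, 9 mm in height; lean under 23 deg, square within 14 deg. Both let go (x of oldest_pack_centre in the frame of tray_pocket between -0.036 and 0.036 m and y of oldest_pack_centre in the frame of tray_pocket between -0.038 and 0.038 m and z of oldest_pack_centre in the frame of tray_pocket between 0.024 and 0.04 m and angle between oldest_pack_centre's own z axis and vertical below 0.17 rad and x of new_pack_centre in the frame of lane_rear between -0.0145 and 0.0145 m and y of new_pack_centre in the frame of lane_rear between -0.012 and 0.012 m and z of new_pack_centre in the frame of lane_rear between -0.009 and 0.0095 m and angle between new_pack_centre's own z axis and vertical below 0.4 rad and angle between the y axis of new_pack_centre and the y axis of lane_rear, either way round below 0.25 rad); the robot touches nothing.
It also fails if it takes over 54 s, if anything falls off the work surface, if the arm or the gripper's body presses on something with over 40 N, if the wrist force passes 120 N, or if a joint passes its speed limit or range.

## Working session

There is one attempt and no reset: what is moved stays moved. The work goes in short steps, Python scripts to look and compute and a shell command to move; the robot and the scene stay as the last step left them, time stands still between calls to the robot, and variables do not carry over. Pictures are saved under pics/ and viewed, at most 10 in all, crops included, and the job is handed in when it is done.

```bash
mkdir -p pics
cat > h.py <<'E'
import numpy as np,cv2
from plant import read_state,read_camera,get_calibration
from scipy.spatial.transform import Rotation as R
def cam(name,st=None):
    c=get_calibration(name);K=np.array([[c['fx'],0,c['cx']],[0,c['fy'],c['cy']],[0,0,1.]]);d=np.array(c['dist_coeffs'])
    if 'mount' in c:
        M=np.array(c['mount']);T=np.eye(4);T[:3,:3]=R.from_rotvec(st['orientation']).as_matrix();T[:3,3]=st['tool_pos'];W=T@M
        return K,d,W[:3,3],W[:3,:3]
    o=np.array(c['orientation'],float)
    Rm=o if o.shape==(3,3) else R.from_rotvec(o).as_matrix()
    return K,d,np.array(c['eye']),Rm
def ray(C,px,z):
    K,d,e,Rm=C
    u=cv2.undistortPoints(np.array([[px]],float),K,d)[0,0];v=Rm@np.array([u[0],u[1],1]);return e+v*(z-e[2])/v[2]
def proj(C,P):
    K,d,e,Rm=C
    rv=cv2.Rodrigues(Rm.T)[0];return cv2.projectPoints(np.array(P,float).reshape(-1,3),rv,-Rm.T@e,K,d)[0][:,0]
def snap(n,f):
    st=read_state();im=read_camera(n);cv2.imwrite(f,im[:,:,::-1]);return st,im
E
python3 - <<'E'
from h import *
for n in("scene","top"):
    print(n,get_calibration(n)); snap(n,f"pics/{n}0.png")
s=read_state();print(s['t'],s['tool_pos'],s['orientation'],s['opening'])
a,b=[cv2.imread(f"pics/{n}0.png") for n in("scene","top")]
E
```

```text
scene {'fx': 459.5335863450853, 'fy': 459.5335863450853, 'cx': 283.6612471773437, 'cy': 204.6849035704841, 'dist_coeffs': array([-0.08849532,  0.        ,  0.        ,  0.        ,  0.        ]), 'eye': array([ 1.00855016, -0.04597749,  0.79985609]), 'orientation': array([-1.98756594, -1.70342149,  0.52873571])}
top {'fx': 467.50627928774816, 'fy': 467.50627928774816, 'cx': 272.33489015289, 'cy': 206.56224499620402, 'dist_coeffs': array([-0.12614132,  0.        ,  0.        ,  0.        ,  0.        ]), 'eye': array([0.41247871, 0.0164083 , 1.03246232]), 'orientation': array([-2.17832078,  2.15210954, -0.08563882])}
0.1 [ 0.25582632 -0.54215918  0.21768384] [-3.06399532e+00 -6.86450974e-01  3.90181412e-04] 0.09290155472365544
```

View pics/scene0.png

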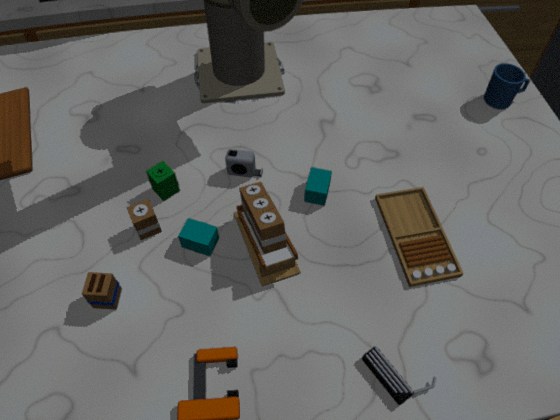

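View pics/top0.png

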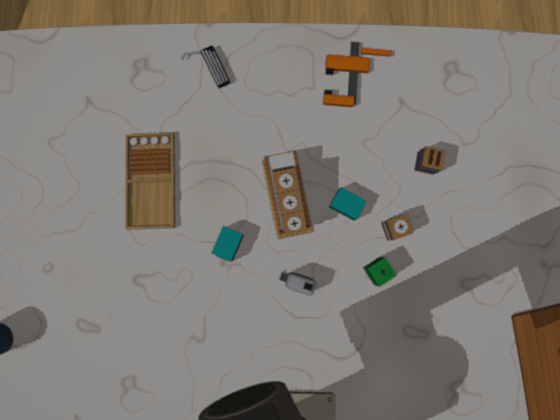

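Run:
```python
import cv2,numpy as np
a=cv2.imread("pics/scene0.png")[165:295,95:335];b=cv2.imread("pics/top0.png")[140:290,205:455]
a=cv2.convertScaleAbs(cv2.resize(a,(530,288),interpolation=3)[:, :],alpha=1.5);b=cv2.convertScaleAbs(cv2.resize(b,(500,300),interpolation=3),alpha=1.5)
a=cv2.imread("pics/scene0.png")[170:290,115:315];b=cv2.imread("pics/top0.png")[140:250,245:445]
f=lambda x:cv2.convertScaleAbs(cv2.resize(x,None,fx=2.6,fy=2.6,interpolation=2),alpha=1.5)
cv2.imwrite("pics/crop1.png",np.vstack([f(a),f(b)]))
```

```text
(no output)
```

View pics/crop1.png

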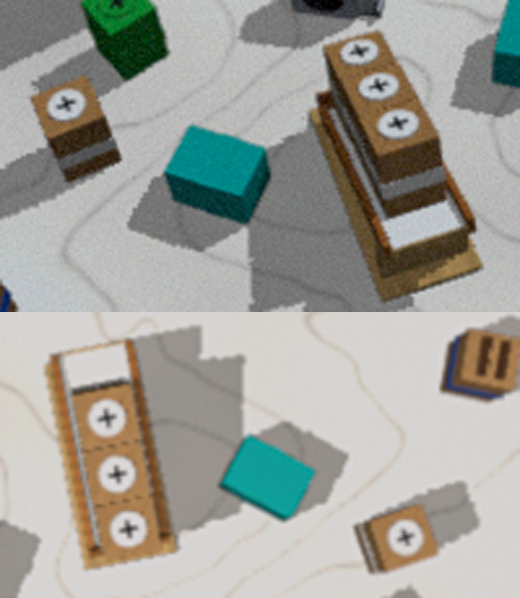

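```bash
cat >> h.py <<'E'
def tri(obs):
    A=np.zeros((3,3));b=np.zeros(3)
    for C,px in obs:
        p=ray(C,px,0);v=p-C[2];v/=np.linalg.norm(v);Q=np.eye(3)-np.outer(v,v);A+=Q;b+=Q@C[2]
    return np.linalg.solve(A,b)
E
python3 - <<'E'
from h import *
np.set_printoptions(precision=4,suppress=True)
S=cam("scene");T=cam("top")
for n,t,s in [("front",(294.2,223.5),(252.7,189.2)),("mid",(290,202.3),(260.8,203.1)),("rear",(285.8,180.4),(268.1,217.7)),("new",(400.8,226.5),(140.8,209.6))]:
    p=tri([(T,t),(S,s)]);print(n,p,proj(T,p)-t,proj(S,p)-s)
for px in[(126,133),(126,229),(174,229),(174,133),(126,179),(174,179)]: print("tray",px,ray(T,px,0.014))
# lane near corners/ far corners from crop
for px in[(50,357),(133,340),(85,567),(172,548)]: print("lane",ray(T,(px[0]/2.6+245,(px[1]-312)/2.6+140),0.0))
for px in[(356,523),(422,503),(440,554),(374,572),(366,520)]: print("new",ray(T,(px[0]/2.6+245,(px[1]-312)/2.6+140),0.064))
E
```

```text
front [ 0.4683 -0.0131  0.0881] [[0.183  0.0189]] [[ 0.1917 -0.0057]]
mid [ 0.5104 -0.0032  0.0979] [[-0.2149 -0.024 ]] [[-0.2318  0.0076]]
rear [0.5529 0.0054 0.1099] [[0.0067 0.0008]] [[ 0.0075 -0.0003]]
new [ 0.4659 -0.2357  0.0629] [[-0.2905 -0.0001]] [[-0.3133 -0.0088]]
tray (126, 133) [0.6732 0.3675 0.014 ]
tray (126, 229) [0.4556 0.3571 0.014 ]
tray (174, 229) [0.4573 0.2487 0.014 ]
tray (174, 133) [0.673  0.2565 0.014 ]
tray (126, 179) [0.5676 0.362  0.014 ]
tray (174, 179) [0.5683 0.2524 0.014 ]
lane [0.6215 0.053  0.    ]
lane [ 0.6372 -0.0185  0.    ]
lane [0.441  0.0207 0.    ]
lane [ 0.4579 -0.053   0.    ]
new [ 0.4766 -0.1963  0.064 ]
new [ 0.4933 -0.2502  0.064 ]
new [ 0.4524 -0.2644  0.064 ]
new [ 0.4375 -0.2106  0.064 ]
new [ 0.4791 -0.2044  0.064 ]
```

```bash
cat >> h.py <<'E'
np.set_printoptions(precision=4,suppress=True)
def ori(yaw,tilt):  # tool x along yaw, tilted up by tilt (deg); tool z down
    y=np.radians(yaw);t=np.radians(tilt);u=np.array([np.cos(y),np.sin(y),0]);k=np.array([0,0,1.])
    x=np.cos(t)*u+np.sin(t)*k;z=np.sin(t)*u-np.cos(t)*k
    return np.c_[x,np.cross(z,x),z]
def plan(p,Rm,p0=None,R0=None):
    s=read_state()
    p0=np.array(s['tool_pos']) if p0 is None else p0;R0=R.from_rotvec(s['orientation']).as_matrix() if R0 is None else R0
    print('t',s['t'],'shift',R0.T@(np.array(p)-p0)/.5,'rot',R.from_matrix(R0.T@Rm).as_rotvec()/(np.pi/2))
E
python3 - <<'E'
from h import *
Rm=ori(12.3,15);c=np.array([.477,-.0112,.056])
print(get_calibration('wrist')['mount'])
plan(c-Rm[:,2]*.12,Rm)
E
```

```text
[[-0.0001 -0.9547 -0.2975  0.0828]
 [ 1.      0.     -0.0005 -0.0005]
 [ 0.0005 -0.2975  0.9547 -0.166 ]
 [ 0.      0.      0.      1.    ]]
t 0.1 shift [ 0.7926 -0.7855  0.0929] rot [-0.0199  0.166   0.143 ]
```

```bash
python3 -m crank '[[[1,0.1,-0.1,0,0,0,0.05],[1,0.18,-0.18,0,0,0,0.1],[1,0.26,-0.26,0,0,0.05,0.14],[1,0.34,-0.34,0,-0.01,0.1,0.143],[1,0.42,-0.42,0,-0.02,0.166,0.143]]]' 30
python3 - <<'E'
from h import *
Rm=ori(12.3,15);c=np.array([.477,-.0112,.056])
plan(c-Rm[:,2]*.12,Rm)
E
```

```text
t: 0.72
tool_pos: [0.3571, -0.2612, 0.2185]
orientation: [-3.07, -0.332, -0.41]
force: [0.3, -0.3, 0.5]
opening: 0.0928
gripper_force: 0.0
t 0.725 shift [ 0.2449 -0.4374  0.1624] rot [ 0.0008 -0.0021  0.0007]
```

```bash
python3 -m crank '[[[1,0.05,-0.1,0.03,0,0,0],[1,0.11,-0.2,0.07,0,0,0],[1,0.17,-0.3,0.11,0,0,0],[1,0.22,-0.39,0.14,0,0,0],[1,0.24,-0.43,0.16,0,0,0]]]'; python3 -m crank '[[[1,0,0,0,0,0,0],[1,0,0,0,0,0,0],[1,0,0,0,0,0,0],[1,0,0,0,0,0,0],[1,0,0,0,0,0,0]]]'
python3 - <<'E'
from h import *
s,im=snap('wrist','pics/w1.png');C=cam('wrist',s)
print(s['tool_pos'],s['orientation'])
# predicted outline of front pack lid
u=ori(12.3,15);c=np.array([.477,-.0112,.056]);X,Y,Z=u[:,0],-u[:,1],-u[:,2]
print(proj(C,[c+.022*a*X+.023*b*Y+.032*Z for a,b in((1,1),(1,-1),(-1,-1),(-1,1))]),proj(C,[c+.035*Z]))
E
```

```text
t: 1.35
tool_pos: [0.4441, -0.0212, 0.1715]
orientation: [-3.07, -0.336, -0.405]
force: [-0.4, -0.3, -1.2]
opening: 0.0929
gripper_force: 0.0
t: 1.98
tool_pos: [0.4441, -0.0247, 0.1722]
orientation: [-3.072, -0.329, -0.405]
force: [0.5, -0.0, -0.2]
opening: 0.0931
gripper_force: 0.0
[ 0.4441 -0.0247  0.1722] [-3.0716 -0.3294 -0.4055]
[[231.9097 183.9263]
 [292.3682 183.829 ]
 [291.356  237.785 ]
 [233.7735 237.8611]] [[262.2695 212.6549]]
```

View pics/w1.png

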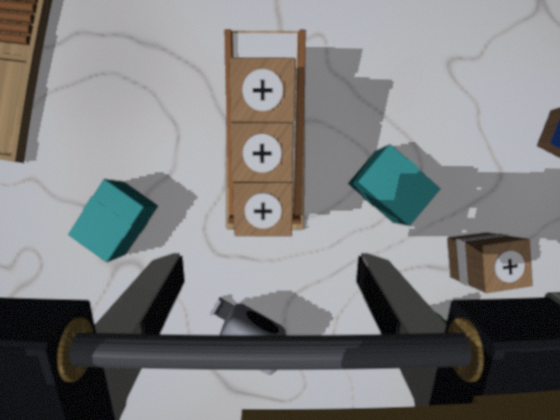

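Run:
```python
from h import *
Rm=ori(12.3,15);c=np.array([.477,-.0112,.056])
plan(c+Rm[:,2]*.008,Rm)
```

```text
t 2.025 shift [ 0.0074 -0.0124  0.2585] rot [ 0.0013 -0.0003 -0.0003]
```

```bash
python3 -m crank '[[[1,0.008,-0.012,0.08,0,0,0],[1,0.008,-0.012,0.15,0,0,0],[1,0.008,-0.012,0.21,0,0,0],[1,0.008,-0.012,0.25,0,0,0],[1,0.008,-0.012,0.257,0,0,0]]]' 25; python3 -m crank '[[[1,0,0,0,0,0,0],[-1,0,0,0,0,0,0],[-1,0,0,0,0,0,0],[-1,0,0,0,0,0,0],[-1,0,0,0,0,0,0]]]' 25;python3 -m crank '[[[-1,0,0,0,0,0,0],[-1,0,0,0,0,0,0],[-1,0,0,0,0,0,0],[-1,0,0,0,0,0,0],[-1,0,0,0,0,0,0]]]' 25
```

```text
t: 2.65
tool_pos: [0.4779, -0.0102, 0.0473]
orientation: [-3.071, -0.331, -0.4]
force: [0.1, 0.5, 0.6]
opening: 0.0931
gripper_force: 0.0
t: 3.28
tool_pos: [0.4793, -0.0105, 0.0492]
orientation: [-3.071, -0.331, -0.406]
force: [0.2, 0.4, -0.6]
opening: 0.0579
gripper_force: 0.0
t: 3.9
tool_pos: [0.4792, -0.0105, 0.049]
orientation: [-3.071, -0.331, -0.405]
force: [-0.5, -1.0, 1.9]
opening: 0.0456
gripper_force: 25.0
```

```bash
python3 -m crank '[[[-1,-0.002,0,-0.02,0,0,0],[-1,-0.006,0,-0.06,0,0,0],[-1,-0.01,0,-0.12,0,0,0],[-1,-0.01,0,-0.18,0,0,0],[-1,-0.01,0,-0.22,0,0,0]]]' 25
python3 - <<'E'
from h import *
s=read_state();print(s['opening'],s['gripper_force'])
# tray yaw: long edges ~ yaw 2.8; pocket centre from corners, TCP height: centre -8mm
a=np.radians(2.3);e=[np.cos(a),np.sin(a)]
t=np.array([.512,.305])
Rm=ori(2.5,0)
plan([.512,.305,.13],Rm)
T=cam('top')
for px in[(131,224),(169,224),(131,182),(169,182)]:print(ray(T,px,.005))
E
```

```text
t: 4.53
tool_pos: [0.4464, -0.0175, 0.1553]
orientation: [-3.071, -0.331, -0.407]
force: [0.2, -0.8, -1.4]
opening: 0.0459
gripper_force: 25.0
0.04590762615284932 24.99144047498703
t 4.525 shift [ 0.2436 -0.6023  0.1166] rot [-0.0129 -0.1671  0.1084]
[0.4674 0.349  0.005 ]
[0.4686 0.2624 0.005 ]
[0.5622 0.3531 0.005 ]
[0.5628 0.2657 0.005 ]
```

```bash
python3 -m crank '[[[-1,0.04,-0.09,0,0,-0.05,0.04],[-1,0.08,-0.2,0.02,0,-0.1,0.08],[-1,0.12,-0.31,0.04,-0.013,-0.167,0.108],[-1,0.16,-0.42,0.06,-0.013,-0.167,0.108],[-1,0.2,-0.52,0.09,-0.013,-0.167,0.108]]]' 25; python3 -m crank '[[[-1,0,0,0,0,0,0],[-1,0,0,0,0,0,0],[-1,0,0,0,0,0,0],[-1,0,0,0,0,0,0],[-1,0,0,0,0,0,0]]]' 25;python3 - <<'E'
from h import *
plan([.512,.305,.035],ori(2.5,0))
s,im=snap('wrist','pics/w2.png');C=cam('wrist',s)
print(proj(C,[[.512+x,.305+y,.014] for x,y in((-.05,-.05),(.05,-.05),(.05,.05),(-.05,.05))]))
E
```

```text
t: 5.15
tool_pos: [0.497, 0.2621, 0.1355]
orientation: [3.141, 0.071, -0.002]
force: [1.2, -0.4, 0.1]
opening: 0.0458
gripper_force: 25.0
t: 5.78
tool_pos: [0.4972, 0.259, 0.1364]
orientation: [-3.141, -0.068, -0.0]
force: [0.4, 0.2, -0.5]
opening: 0.0459
gripper_force: 25.0
t 5.775 shift [ 0.0335 -0.0906  0.2029] rot [-0.0002 -0.0001 -0.0003]
[[273.1281 241.95  ]
 [278.6909 128.8198]
 [157.483  124.1408]
 [163.0248 237.3038]]
```

View pics/w2.png

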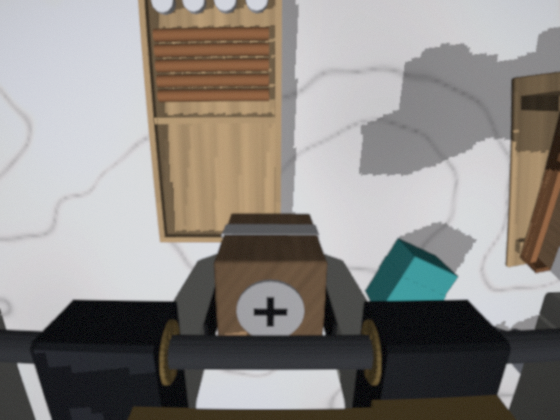

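Pocket inner corners (163,237), (275,237), (277,118) and (155,122) agree with the prediction within about 5 px. The pack is held upright at (268,270).

```bash
python3 -m crank '[[[-1,0.015,-0.04,0.05,0,0,0],[-1,0.034,-0.09,0.1,0,0,0],[-1,0.034,-0.09,0.15,0,0,0],[-1,0.034,-0.09,0.19,0,0,0],[-1,0.034,-0.09,0.2,0,0,0]]]' 25; python3 -m crank '[[[-1,0,0,0.002,0,0,0],[-1,0,0,0.005,0,0,0],[-1,0,0,0.008,0,0,0],[-1,0,0,0.01,0,0,0],[-1,0,0,0.01,0,0,0]]]' 25
```

```text
t: 6.45
tool_pos: [0.5107, 0.3045, 0.0342]
orientation: [3.14, 0.069, -0.005]
force: [-0.6, 1.0, -1.6]
opening: 0.0462
gripper_force: 25.0
t: 7.08
tool_pos: [0.5118, 0.3054, 0.031]
orientation: [-3.141, -0.07, 0.001]
force: [0.5, -0.2, -0.8]
opening: 0.046
gripper_force: 25.0
```

```bash
python3 -m crank '[[[-1,0,0,0.001,0,0,0],[-1,0,0,0.002,0,0,0],[-1,0,0,0.003,0,0,0],[-1,0,0,0.004,0,0,0],[-1,0,0,0.004,0,0,0]]]' 25; python3 -m crank '[[[-1,0,0,0.001,0,0,0],[-1,0,0,0.002,0,0,0],[-1,0,0,0.003,0,0,0],[-1,0,0,0.004,0,0,0],[-1,0,0,0.004,0,0,0]]]' 25
```

```text
t: 7.7
tool_pos: [0.5118, 0.3054, 0.0288]
orientation: [3.141, 0.07, -0.001]
force: [-0.5, -0.4, -1.0]
opening: 0.0459
gripper_force: 25.0
t: 8.32
tool_pos: [0.5119, 0.3054, 0.0276]
orientation: [3.141, 0.07, -0.001]
force: [-3.2, -1.7, 5.9]
opening: 0.0459
gripper_force: 25.0
```

```bash
python3 -m crank '[[[0.3,0,0,0,0,0,0],[0.6,0,0,0,0,0,0],[0.6,0,0,0,0,0,0],[0.6,0,0,0,0,0,0],[0.6,0,0,0,0,0,0]]]' 25; python3 -m crank '[[[0.6,0,0,-0.03,0,0,0],[0.6,0,0,-0.1,0,0,0],[0.6,0,0,-0.2,0,0,0],[0.8,0,0,-0.3,0,0,0],[1,0,0,-0.35,0,0,0]]]'
python3 - <<'E'
from h import *
plan([.38,-.236,.20],ori(19,0))
E
```

```text
t: 8.95
tool_pos: [0.5118, 0.3054, 0.0269]
orientation: [-3.141, -0.069, 0.001]
force: [0.1, -0.6, 0.2]
opening: 0.0745
gripper_force: 0.0
t: 9.57
tool_pos: [0.5134, 0.3061, 0.2073]
orientation: [-3.138, -0.07, -0.008]
force: [0.4, -0.3, -0.3]
opening: 0.0894
gripper_force: 0.0
t 9.575 shift [-0.3147  1.0714  0.0103] rot [-0.0011 -0.0034 -0.1829]
```

```bash
python3 -m crank '[[[1,-0.03,0.11,0,0,0,-0.05],[1,-0.05,0.22,0,0,0,-0.1],[1,-0.08,0.34,0,0,0,-0.18],[1,-0.11,0.46,0,0,0,-0.183],[1,-0.13,0.57,0,0,0,-0.183]]]'
python3 - <<'E'
from h import *
plan([.455,-.236,.18],ori(19,0))
E
```

```text
t: 10.2
tool_pos: [0.4592, 0.016, 0.2034]
orientation: [3.098, 0.519, 0.002]
force: [0.4, -0.9, -0.1]
opening: 0.0934
gripper_force: 0.0
t 10.2 shift [-0.1721  0.4737  0.0468] rot [ 0.0004 -0.0007  0.0002]
```

```bash
python3 -m crank '[[[1,-0.04,0.11,0,0,0,0],[1,-0.08,0.22,0,0,0,0],[1,-0.12,0.33,0.02,0,0,0],[1,-0.16,0.44,0.04,0,0,0],[1,-0.17,0.47,0.047,0,0,0]]]' ;python3 -m crank '[[[1,0,0,0,0,0,0],[1,0,0,0,0,0,0],[1,0,0,0,0,0,0],[1,0,0,0,0,0,0],[1,0,0,0,0,0,0]]]'
python3 - <<'E'
from h import *
s,im=snap('wrist','pics/w3.png');C=cam('wrist',s)
print(s['tool_pos'],s['orientation'],proj(C,[.4659,-.2357,.067]))
snap('top','pics/top1.png')
E
```

```text
t: 10.82
tool_pos: [0.455, -0.2351, 0.1789]
orientation: [3.099, 0.513, -0.001]
force: [0.8, 0.2, -0.6]
opening: 0.093
gripper_force: 0.0
t: 11.45
tool_pos: [0.456, -0.2316, 0.1786]
orientation: [-3.098, -0.52, 0.001]
force: [-0.3, 0.6, -0.6]
opening: 0.0932
gripper_force: 0.0
[ 0.456  -0.2316  0.1786] [-3.0982 -0.5201  0.0008] [[279.1313 198.7907]]
```

View pics/w3.png

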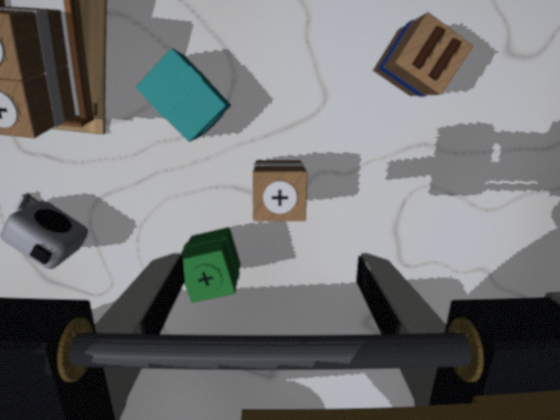

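The new pack's cap is at (279,198) with its lid square to the image. The green look-alike is at (210,268). I'll compare lid grain with a lane pack to tell x from y.

Run:
```python
import cv2,numpy as np
a=cv2.imread("pics/w1.png")[50:125,225:305];b=cv2.imread("pics/w3.png")[155:230,240:320];c=cv2.imread("pics/w2.png")[210:340,200:340]
f=lambda x:cv2.convertScaleAbs(cv2.resize(x,(380,380),interpolation=2),alpha=1.5)
cv2.imwrite("pics/crop2.png",np.hstack([f(a),f(b)]))
```

```text
(no output)
```

View pics/crop2.png

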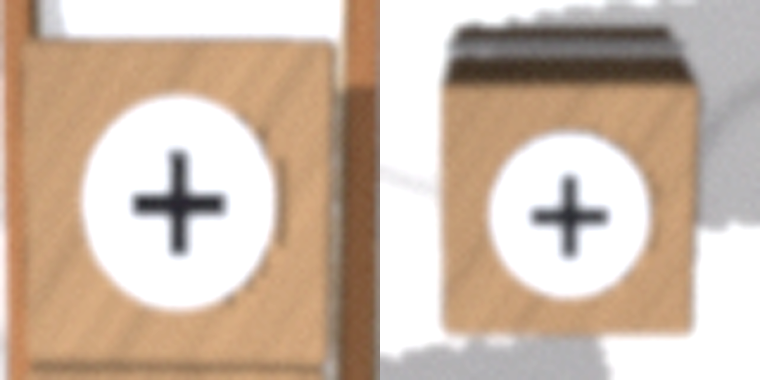

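Run:
```python
from h import *
plan([.4665,-.2355,.0235],ori(19,0))
```

```text
t 11.55 shift [0.0178 0.014  0.3099] rot [-0.0001  0.0004  0.0004]
```

```bash
python3 -m crank '[[[1,0.018,0.014,0.08,0,0,0],[1,0.018,0.014,0.17,0,0,0],[1,0.018,0.014,0.25,0,0,0],[1,0.018,0.014,0.3,0,0,0],[1,0.018,0.014,0.309,0,0,0]]]' 25; python3 -m crank '[[[1,0,0,0,0,0,0],[-1,0,0,0,0,0,0],[-1,0,0,0,0,0,0],[-1,0,0,0,0,0,0],[-1,0,0,0,0,0,0]]]' 25;python3 -m crank '[[[-1,0,0,0,0,0,0],[-1,0,0,0,0,0,0],[-1,0,0,0,0,0,0],[-1,0,0,0,0,0,0],[-1,0,0,0,0,0,0]]]' 25
```

```text
t: 12.18
tool_pos: [0.4649, -0.2348, 0.0218]
orientation: [-3.096, -0.518, 0.006]
force: [-0.9, 0.4, -0.0]
opening: 0.0932
gripper_force: 0.0
t: 12.8
tool_pos: [0.4666, -0.2358, 0.0242]
orientation: [3.098, 0.519, -0.001]
force: [-0.2, 0.6, -1.0]
opening: 0.0573
gripper_force: 0.0
t: 13.42
tool_pos: [0.4664, -0.2358, 0.0239]
orientation: [-3.098, -0.519, 0.001]
force: [0.1, 0.9, 0.1]
opening: 0.0459
gripper_force: 25.0
```

```bash
python3 -m crank '[[[-1,0,0,-0.04,0,0,0],[-1,0,0,-0.12,0,0,0],[-1,0,0,-0.22,0,0,0],[-1,0,0,-0.32,0,0,0],[-1,0,0,-0.4,0,0,0]]]' 25
python3 - <<'E'
from h import *
Rm=ori(12.3,15);X=Rm[:,0];Z=-Rm[:,2];L=np.array([.5595,.007,.081])
plan(L+.01*X+.10*Z-.008*Z,Rm)
E
```

```text
t: 14.05
tool_pos: [0.4668, -0.2359, 0.2262]
orientation: [3.098, 0.519, 0.001]
force: [0.6, -0.9, -0.8]
opening: 0.0457
gripper_force: 25.0
t 14.05 shift [ 0.3053 -0.4023  0.1071] rot [-0.0092  0.1662  0.0742]
```

```bash
python3 -m crank '[[[-1,0.07,-0.08,0,0,0.05,0.03],[-1,0.14,-0.17,0,0,0.1,0.06],[-1,0.21,-0.26,0,-0.009,0.166,0.074],[-1,0.27,-0.35,0.02,-0.009,0.166,0.074],[-1,0.305,-0.4,0.05,-0.009,0.166,0.074]]]' 25;python3 -m crank '[[[-1,0,0,0,0,0,0],[-1,0,0,0,0,0,0],[-1,0,0,0,0,0,0],[-1,0,0,0,0,0,0],[-1,0,0,0,0,0,0]]]' 25
python3 - <<'E'
from h import *
Rm=ori(12.3,15);X=Rm[:,0];Z=-Rm[:,2];L=np.array([.5595,.007,.081])
plan(L+.01*X+.03*Z-.008*Z,Rm)
s,im=snap('top','pics/top2.png')
s,im=snap('scene','pics/scene2.png')
s,im2=snap('wrist','pics/w4.png')
t=cv2.imread('pics/top2.png')[130:250,80:330]
f=lambda x:cv2.convertScaleAbs(cv2.resize(x,(400,300),interpolation=2),alpha=1.4)
b=cv2.imread('pics/scene2.png')[130:290,200:460]
g=cv2.resize(cv2.imread('pics/w4.png'),(400,300))
cv2.imwrite('pics/m.png',np.vstack([np.hstack([f(t),f(b)]),np.hstack([g,g*0])]))
E
```

```text
t: 14.68
tool_pos: [0.5459, 0.0053, 0.1992]
orientation: [-3.068, -0.333, -0.404]
force: [1.2, -0.8, -0.5]
opening: 0.0459
gripper_force: 25.0
t: 15.3
tool_pos: [0.5457, 0.0023, 0.1992]
orientation: [-3.069, -0.329, -0.402]
force: [0.7, -0.4, -2.3]
opening: 0.0458
gripper_force: 25.0
t 15.3 shift [-0.0131 -0.0031  0.1918] rot [-0.0006  0.0007 -0.0006]
```

View pics/m.png

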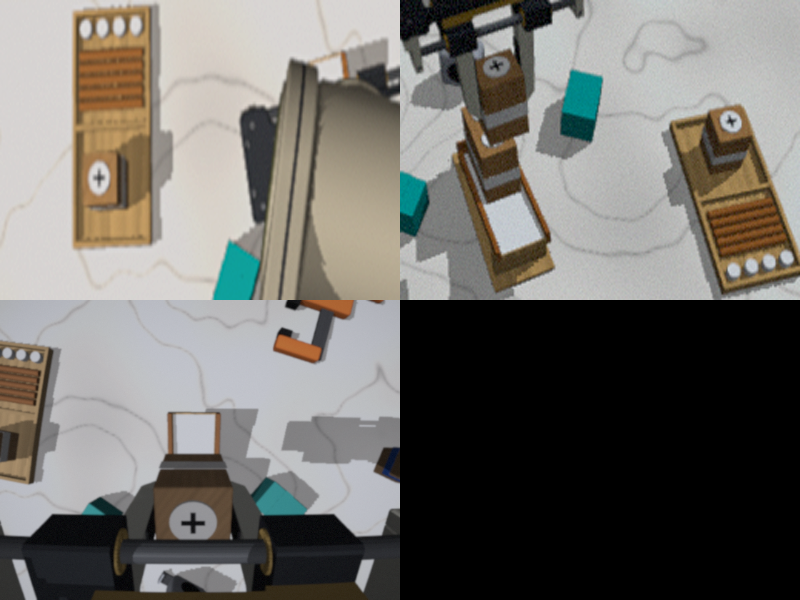

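The oldest pack stands in the pocket, the other two have slid forward, and the new pack is held above the rear of the lane, aligned with it.

```bash
python3 -m crank '[[[-1,-0.01,-0.003,0.05,0,0,0],[-1,-0.01,-0.003,0.1,0,0,0],[-1,-0.01,-0.003,0.15,0,0,0],[-1,-0.01,-0.003,0.18,0,0,0],[-1,-0.01,-0.003,0.19,0,0,0]]]' 25;python3 -m crank '[[[-1,0,0,0.01,0,0,0],[-1,0,0,0.02,0,0,0],[-1,0,0,0.03,0,0,0],[-1,0,0,0.036,0,0,0],[-1,0,0,0.036,0,0,0]]]' 25
python3 - <<'E'
from h import *
Rm=ori(12.3,15);X=Rm[:,0];Z=-Rm[:,2];L=np.array([.5595,.007,.081])
plan(L+.01*X-.008*Z,Rm)
E
```

```text
t: 16.08
tool_pos: [0.564, 0.0089, 0.1048]
orientation: [-3.069, -0.331, -0.399]
force: [-0.1, -0.6, -0.5]
opening: 0.0462
gripper_force: 25.0
t: 16.7
tool_pos: [0.5689, 0.0098, 0.0881]
orientation: [-3.069, -0.331, -0.401]
force: [-0.5, 0.5, -0.6]
opening: 0.0456
gripper_force: 25.0
t 16.7 shift [-0.0025  0.0015  0.0247] rot [-0.0009  0.0012 -0.0001]
```

```bash
python3 -m crank '[[[-1,0,0,0.005,0,0,0],[-1,0,0,0.01,0,0,0],[-1,0,0,0.013,0,0,0],[-1,0,0,0.016,0,0,0],[-1,0,0,0.016,0,0,0]]]' 25;python3 -m crank '[[[-1,0,0,0.002,0,0,0],[-1,0,0,0.004,0,0,0],[-1,0,0,0.005,0,0,0],[-1,0,0,0.006,0,0,0],[-1,0,0,0.006,0,0,0]]]' 25
```

```text
t: 17.32
tool_pos: [0.5709, 0.0103, 0.0805]
orientation: [-3.069, -0.331, -0.401]
force: [0.4, 0.4, -1.0]
opening: 0.0454
gripper_force: 25.0
t: 17.95
tool_pos: [0.5717, 0.0104, 0.0777]
orientation: [-3.069, -0.331, -0.401]
force: [0.0, 0.9, -0.4]
opening: 0.0457
gripper_force: 25.0
```

```bash
python3 -m crank '[[[-1,0,0,0.001,0,0,0],[-1,0,0,0.002,0,0,0],[-1,0,0,0.003,0,0,0],[-1,0,0,0.004,0,0,0],[-1,0,0,0.004,0,0,0]]]' 25;python3 -m crank '[[[-1,0,0,0.001,0,0,0],[-1,0,0,0.002,0,0,0],[-1,0,0,0.003,0,0,0],[-1,0,0,0.003,0,0,0],[-1,0,0,0.003,0,0,0]]]' 25
```

```text
t: 18.58
tool_pos: [0.5726, 0.0104, 0.0762]
orientation: [-3.069, -0.331, -0.403]
force: [-0.8, 0.8, 3.2]
opening: 0.0459
gripper_force: 25.0
t: 19.2
tool_pos: [0.5741, 0.0103, 0.0766]
orientation: [-3.069, -0.331, -0.406]
force: [-5.2, -0.7, 13.1]
opening: 0.0455
gripper_force: 25.0
```

```bash
python3 -m crank '[[[0.2,0,0,-0.002,0,0,0],[0.5,0,0,-0.002,0,0,0],[0.8,0,0,-0.002,0,0,0],[0.8,0,0,-0.002,0,0,0],[0.8,0,0,-0.002,0,0,0]]]' 25;python3 -m crank '[[[0.8,0,0,0,0,0,0],[0.8,0,0,-0.03,0,0,0],[0.8,0,0,-0.1,0,0,0],[0.8,0,0,-0.2,0,0,0],[0.8,0,0,-0.3,0,0,0]]]' ; python3 -m crank '[[[0.8,-0.08,0.08,0,0,0,0],[0.8,-0.12,0.16,0,0,0,0],[0.8,-0.16,0.24,0,0,0,0],[0.8,-0.16,0.32,0,0,0,0],[0.8,-0.16,0.4,0,0,0,0]]]'
python3 - <<'E'
from h import *
S=cam('scene')
snap('top','pics/top3.png');snap('scene','pics/scene3.png')
L=np.array([.5595,.007,.081]);Z=-ori(12.3,15)[:,2]
T=cam('top');print('pred cap',proj(T,L+.035*Z),proj(S,L+.035*Z))
f=lambda x:cv2.convertScaleAbs(cv2.resize(x,(500,300),interpolation=2),alpha=1.4)
cv2.imwrite('pics/m2.png',np.vstack([f(cv2.imread('pics/top3.png')[130:250,120:320]),f(cv2.imread('pics/scene3.png')[165:285,210:410])]))
E
```

```text
t: 19.82
tool_pos: [0.5723, 0.0105, 0.0752]
orientation: [-3.069, -0.331, -0.401]
force: [-0.4, 0.3, 0.2]
opening: 0.0831
gripper_force: 0.0
t: 20.45
tool_pos: [0.534, 0.002, 0.2228]
orientation: [-3.069, -0.331, -0.402]
force: [0.8, 0.4, 0.7]
opening: 0.0835
gripper_force: 0.0
t: 21.08
tool_pos: [0.5018, -0.2114, 0.2009]
orientation: [-3.07, -0.33, -0.404]
force: [0.7, 0.0, 1.3]
opening: 0.0835
gripper_force: 0.0
pred cap [[285.9969 181.1363]] [[267.7079 215.1867]]
```

View pics/m2.png

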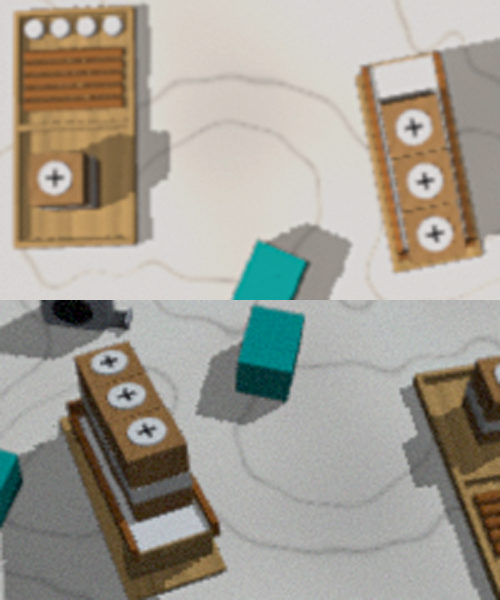

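The new pack's cap is at top-image pixel (285.6,180.8), where the original rear pack's cap was. All three packs are nose to tail, and the oldest pack stands in the pocket.

```bash
python3 -c "from plant import close_job; print(close_job())"
```

```text
the job is handed in; nothing more can be done
None
```

The oldest pack stands upright in the empty tray pocket and the new pack sits in the rear place of the lane; the job is handed in at about 21 s of the 54 s allowed, and the hand-in returned no verdict.

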